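# Carry an unevenly filled canister caddy by its balance point

### The arm

A 6-joint arm with a two-finger parallel gripper is mounted at the origin on the work surface. World frame = base frame: x ahead of the robot, y to its left, z up, the work surface at z = 0. Lengths are in m, angles in rad, forces in N, time in s.
With the tool pointing down it reaches from about 0.325 to 0.775 m from the base axis. Payload 5.5 kg.
Tool frame: the origin (TCP) lies between the finger pads; the fingertips stand 8 mm ahead of it and the grasp point (between the pads) lies 11 mm behind it (tcp_to_tips is the distance from the TCP to the fingertips, in m); z points along the fingers, y is the line along which they close (so a half turn about z gives the same grasp; the last joint's range is limited). The gripper opens to 88 mm and grips with 3 to 60 N. Pads are 20 mm wide; open, the fingers measure 115 mm over their backs; the gripper's body (75 mm by 178 mm) begins 61 mm behind the grasp point.
Start: joints at [1.197, 0.091, 1.231, -0, 1.82, -0.057], TCP at [0.187, 0.57, 0.231] pointing down, gripper open.
Joint ranges: [-2.87, 2.87], [-0.86, 2.18], [0.17, 2.46], [-1.51, 4.65], [0.06, 2.69], [-2.65, 2.65]. Speed limits (rad/s): [2.57, 2.57, 3.01, 3.14, 3.14, 3.14].

### API

Orientations are given as a unit quaternion [w, x, y, z].
In Python, from bench import * gives the robot as it stands. Calls block until the motion is done:
- move_to(position, orientation): joint-space move of the TCP to a pose.
- move_l(position, speed=0.15, orientation=None): straight line of the TCP; orientation=None keeps the orientation; speed is the mean speed in m/s.
- movej(angles): joint-space move.
- gripper_open() and close(): open the fingers fully, or close them until they stop; the grip force is fixed at half the most.
- hold(seconds).
- inverse_kinematics(position, orientation): joint angles nearest the present ones, or None.
- state(): the state.
- get_image(name): name is "scene" or "top"; returns a dict with "frame" (384x512x3 uint8, blue, green, red), "depth" (384x512 float32, m along the optical axis (not along the pixel's ray), 0 where there is no reading), "camera_matrix" (3x3 intrinsics, pixels), "view" (4x4, takes a point from world to camera coordinates). Camera axes: x right, y up, looking along -z (the intrinsics and any distortion apply to the point x, -y, -z); pixel columns grow to the right and rows downward; lengths in m; the calibration is good to about 2 mm. A picture is of the moment at which its call begins.
A pose or a line that the arm cannot do raises IKError and nothing moves.
- job_done(): hands the job in; it is judged then, once.
The state is a dict: "time": time; "joint_pos": joint angles; "dq": joint speeds; "joint_torque": joint torques, N m; "ee_pos": TCP position; "ee_rot": TCP orientation; "ft_force": force on the tool from outside, world axes, zero at the start; "moment": the same for the moment, N m; "finger_gap": finger opening in m; "finger_force": force on a finger pad.
Only numpy, scipy, OpenCV 4.12 (cv2) and the standard library are available. Lean on these libraries where they do the work, as an engineer would, in place of code of your own. Each camera call takes 0.05 s, during which the arm holds its last target. There are 200 camera calls.

### The job

Carry the steel caddy with its three canisters over to the wooden board by its bar handle, one hand on the bar, and stand it gently in the middle of the board, lined up with the board's length. The canisters are filled unequally and the caddy must not tip, so with small trial lifts find the place along the bar where it balances and carry it level from there. Do not squeeze the glazed bar hard, keep the canisters in their places and leave the other things on the counter alone.

Things in the scene. Friction and masses are not known exactly. Their poses are not given: they have to be found in the camera images.
- caddy: Loose steel caddy: base 372 x 96 mm, low wire gallery, flat end uprights 26 mm wide, 186 mm high, a bar handle between them. Rubber feet at +-165 mm along, +-36 mm across. Origin: centre of its underside at foot level; x along its length, z up. Ends alike. With canisters 0.75 to 1 kg; it balances at an unseen point within 75 mm of the bar's middle, to either side.
- bar_mid (a point): Middle of the bar handle (caddy's axes, bar along x): smooth, slippery glazed porcelain rod, 14 mm thick, 344 mm long, 170 mm above the feet. Nothing under it is higher than 107 mm, so it can be pinched from above anywhere along it. Held off the balance point it turns in the fingers and the heavy end stays down. 20 to 30 N carries it; the glaze takes 35 N at most.
- board: Rectangular wooden serving board, 420 x 210 x 18 mm thick, lying fixed on the counter. Origin: centre of its underside; x along its length, z up. Turned at most about 17 degrees from the robot's x direction, as is the caddy.
- pot_p_mid (a point): One of three alike steel canisters with lid and wooden knob standing in the caddy's gallery, 84 mm in diameter, 80 mm high to the lid (95 mm with its knob); contents unknown and different. Point: its centre, 40 mm above its foot (50 mm above the caddy's feet).
- pot_q_mid (a point): One of three alike steel canisters with lid and wooden knob standing in the caddy's gallery, 84 mm in diameter, 80 mm high to the lid (95 mm with its knob); contents unknown and different. Point: its centre, 40 mm above its foot (50 mm above the caddy's feet).
- pot_r_mid (a point): One of three alike steel canisters with lid and wooden knob standing in the caddy's gallery, 84 mm in diameter, 80 mm high to the lid (95 mm with its knob); contents unknown and different. Point: its centre, 40 mm above its foot (50 mm above the caddy's feet).
- pump: Bystander: brushed steel pump dispenser with push top, 68 mm in diameter, 180 mm high. Origin: centre of its underside.
- bowl: Bystander: empty white porcelain bowl, 140 mm wide, 60 mm high. Origin: centre of its underside.
- plate: Bystander: yellow melamine plate, 210 mm wide, 22 mm high. Origin: centre of its underside.
- dipper: Bystander: wooden honey dipper, 175 mm long and 33 mm thick at the head, lying on the counter. Origin: on the counter under its middle.
- lid: Bystander: hard grey silicone lid lying upside down near the counter's far edge, 112 mm wide, 16 mm high. Origin: centre of its underside.
- mug: Bystander: blue mug, 82 mm wide, 92 mm high. Origin: centre of its underside.
- eggcup: Bystander: white porcelain egg cup, 47 mm wide, 52 mm high. Origin: centre of its underside.
Things that resemble listed ones, but are neither listed nor needed, are in the scene too. Leave any yellow look-alike of the part that bears pot_p_mid alone.

How it is judged:
On the way:
1. the caddy is lifted clear of the counter and hangs level: bar 35 mm above its first height, tilted less than 3 degrees, for half a second (height (world z) of bar_mid above 0.205 m and angle between bar_mid's own z axis and vertical below 0.0525 rad), for 0.5 s.
At the end, for the whole second after the job is handed in: the caddy stands at rest on its feet on the board, upright, its centre within 30 mm of the board's centre along the board and 25 mm across it, lined up with the board's length within 7 degrees, all canisters still in their places, and the robot has let go (x of bar_mid in the frame of board between -0.03 and 0.03 m and y of bar_mid in the frame of board between -0.025 and 0.025 m and z of bar_mid in the frame of board between 0.183 and 0.193 m and angle between the x axis of bar_mid and the x axis of board, either way round below 0.12 rad and angle between bar_mid's own z axis and vertical below 0.03 rad and linear speed of caddy below 0.02 m/s and z of each of pot_p_mid, pot_q_mid, pot_r_mid in the frame of bar_mid below -0.105 m and contact force between each of the arm, the fingers and caddy below 0.1 N); the robot touches nothing.
It fails at once if the caddy tips by more than 7 degrees (angle between bar_mid's own z axis and vertical above 0.122 rad).
It fails at once if the porcelain bar is squeezed or pushed harder than 35 N (contact force between the fingers and caddy above 70 N).
It fails at once if the caddy is set down on the board harder than 30 N (contact force between caddy and board above 30 N).
It fails at once if a canister leaves its place in the caddy (z of any of pot_p_mid, pot_q_mid, pot_r_mid in the frame of bar_mid above -0.105 m or z of any of pot_p_mid, pot_q_mid, pot_r_mid in the frame of bar_mid below -0.135 m).
It fails at once if another thing on the counter is moved by more than 15 mm (distance of any of pump, bowl, plate, dipper, lid, mug, eggcup from where it was at the start of the episode above 0.015 m).
It also fails if it takes over 64 s, if anything falls off the work surface, if the arm or the gripper's body presses on something with over 40 N, if the wrist force passes 120 N, or if a joint passes its speed limit or range.

## Working session

There is one attempt and no reset: what is moved stays moved. The work goes in short steps, each a Python script; the robot and the scene stay as the last script left them, time stands still between calls to the robot, and variables do not carry over. Pictures are saved under pics/ and viewed, at most 10 in all, crops included, and the job is handed in when it is done.

```bash
mkdir -p pics; ls
cat > h.py <<'E'
from bench import *
import numpy as np, cv2
def snap(cam):
    d=get_image(cam); np.savez(f'{cam}.npz',**d); return d
def px2w(d,u,v,z=None):
    K=np.array(d["camera_matrix"]);V=np.array(d["view"]);Vi=np.linalg.inv(V)
    r=np.array([(u-K[0,2])/K[0,0],-(v-K[1,2])/K[1,1],-1.0])
    if z is None:
        return (Vi@np.append(r*d["depth"][int(v),int(u)],1))[:3]
    o=Vi[:3,3]; w=Vi[:3,:3]@r
    return o+w*(z-o[2])/w[2]
E
python3 - <<'E'
from h import *
for c in ("top","scene"):
    d=snap(c); cv2.imwrite(f'pics/{c}1.png',cv2.resize(d["frame"],(800,600)))
    print(c,d["camera_matrix"],np.linalg.inv(d["view"]))
s=state();print({k:np.round(v,3) for k,v in s.items()})
E
```

```text
pics
top [[397.94069369   0.         253.01787555]
 [  0.         397.94069369 194.41821835]
 [  0.           0.           1.        ]] [[ 3.02375949e-02  9.92747163e-01 -1.16356168e-01  4.14410736e-01]
 [-9.99542276e-01  2.99199707e-02 -4.47581336e-03 -9.66794075e-03]
 [-9.61977867e-04  1.16438247e-01  9.93197467e-01  1.48830930e+00]
 [ 0.00000000e+00  0.00000000e+00  0.00000000e+00  1.00000000e+00]]
scene [[400.78607252   0.         251.66665922]
 [  0.         400.78607252 191.07744364]
 [  0.           0.           1.        ]] [[-0.11298975 -0.70154881  0.70360684  1.59589942]
 [ 0.99359244 -0.08171404  0.0780825   0.1238618 ]
 [ 0.00271587  0.70792096  0.70628644  1.1488862 ]
 [ 0.          0.          0.          1.        ]]
{'time': np.float64(0.1), 'joint_pos': array([ 1.197,  0.092,  1.232,  0.   ,  1.82 , -0.057]), 'dq': array([ 0.003, -0.001, -0.003,  0.   ,  0.001,  0.   ]), 'joint_torque': array([ 2.0000e-03, -4.4786e+01, -4.0757e+01,  7.0000e-02,  2.8000e-02,
       -0.0000e+00]), 'ee_pos': array([0.187, 0.57 , 0.23 ]), 'ee_rot': array([-0.   ,  0.158,  0.987, -0.001]), 'ft_force': array([ 0.084,  1.229, -0.209]), 'moment': array([ 0.006, -0.035,  0.01 ]), 'finger_force': np.float64(0.0), 'finger_gap': np.float64(0.088)}
```

View pics/top1.png

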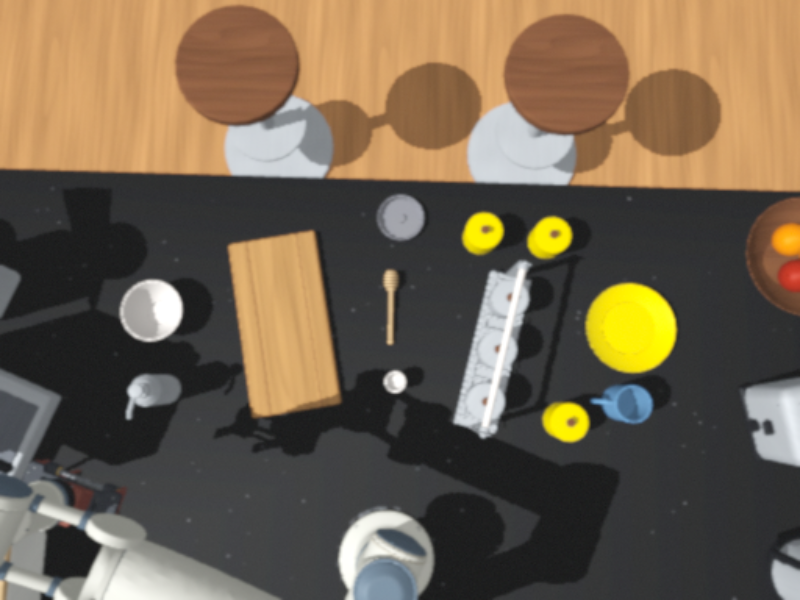

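View pics/scene1.png

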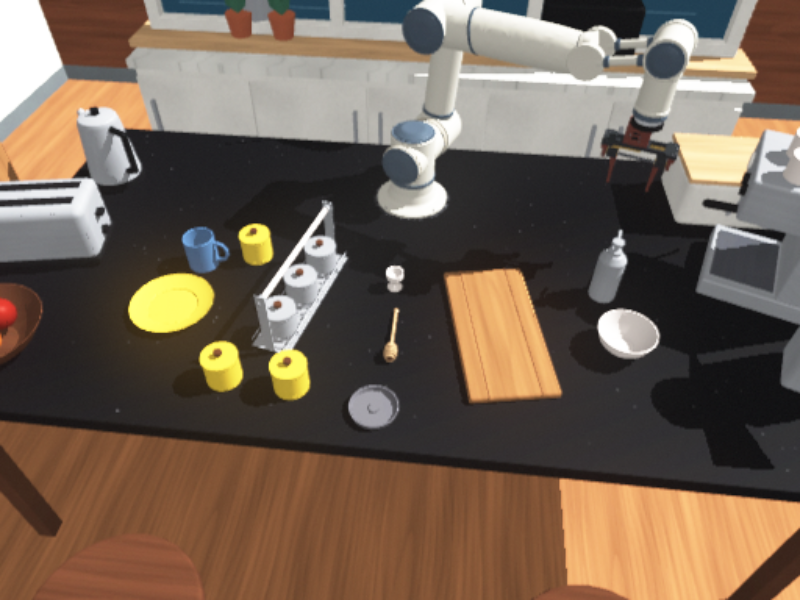

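The top view shows the caddy bar running from about (522,268) to (487,430) in the 800x600 picture. The board corners are near (229,244), (315,231), (340,403) and (253,417), and the egg cup and dipper lie between them. The arm is clear of both.

```bash
cat >> h.py <<'E'
def cloud(d):
    K=np.array(d["camera_matrix"]);Vi=np.linalg.inv(np.array(d["view"]))
    v,u=np.mgrid[:384,:512]; z=d["depth"]
    P=np.stack([(u-K[0,2])/K[0,0]*z,-(v-K[1,2])/K[1,1]*z,-z],-1)
    return P@Vi[:3,:3].T+Vi[:3,3]
def caddy(d,box,zmin=.155,zmax=.20,name=None):
    P=cloud(d); x0,x1,y0,y1=box
    m=(P[...,2]>zmin)&(P[...,2]<zmax)&(P[...,0]>x0)&(P[...,0]<x1)&(P[...,1]>y0)&(P[...,1]<y1)&(d["depth"]>0)
    return P[m]
E
python3 - <<'E'
from h import *
for c in("top","scene"):
    d=dict(np.load(c+'.npz'))
    Q=caddy(d,(.2,.8,-.45,-.05)); (cx,cy),wh,a=cv2.minAreaRect(Q[:,:2].astype(np.float32))
    print(c,len(Q),'bar',cx,cy,wh,a,Q.min(0),Q.max(0),np.median(Q[:,2]))
    P=cloud(d); f=d["frame"].astype(int)
    m=(abs(P[...,2]-.018)<.015)&(P[...,1]>.0)&(P[...,1]<.4)&(P[...,0]>.25)&(P[...,0]<.75)&(f[...,2]-f[...,0]>35)&(f[...,0]>25)
    n,l,st,_=cv2.connectedComponentsWithStats(m.astype(np.uint8)); k=1+st[1:,4].argmax()
    B=P[l==k]; print('board',cv2.minAreaRect(B[:,:2].astype(np.float32)),B.mean(0))
d=dict(np.load('top.npz'))
for u,v in [(522,268),(487,430)]: print(px2w(d,u*.64,v*.64,.175))
for u,v in [(229,244),(315,231),(340,403),(253,417)]: print(px2w(d,u*.64,v*.64,.018))
E
```

```text
top 529 bar 0.4834991693496704 -0.23652848601341248 (0.025546656921505928, 0.38337886333465576) 77.17483520507812 [ 0.29729897 -0.2899766   0.16174671] [ 0.6696086  -0.18362061  0.1903138 ] 0.17558750951700008
board ((0.5361030101776123, 0.2644251585006714), (0.4277403652667999, 0.21787326037883759), 11.181190490722656) [0.5307671  0.25961694 0.01789437]
scene 342 bar 0.4884830117225647 -0.23584169149398804 (0.027042677626013756, 0.38390055298805237) 77.41926574707031 [ 0.29984047 -0.28867519  0.1554908 ] [ 0.67624755 -0.18209531  0.187088  ] 0.1733530366216805
board ((0.5362194180488586, 0.26336634159088135), (0.4245046079158783, 0.21837042272090912), 10.514764785766602) [0.55942112 0.26530171 0.01604913]
[ 0.65351547 -0.27242917  0.175     ]
[ 0.31017827 -0.2020131   0.175     ]
[0.71949681 0.40181357 0.018     ]
[0.75765011 0.19618503 0.018     ]
[0.34936948 0.11918811 0.018     ]
[0.31098954 0.32065244 0.018     ]
```

```bash
cat >> h.py <<'E'
def q(a): return [0,np.cos(a/2),np.sin(a/2),0]
def ft(n=10):
    A=[]
    for _ in range(n):
        hold(.03); s=state(); A.append(np.r_[s["ft_force"],s["moment"]])
    return np.mean(A,0)
def tilt(c,a,gx,name=None,half=.15,z=None):
    """slope of the bar's upper surface from the scene camera; c bar middle, gx finger offset"""
    d=snap("scene"); P=cloud(d); w=P[...,:2]-c
    s=w@[np.cos(a),np.sin(a)]; t=w@[-np.sin(a),np.cos(a)]
    z=z or .17
    m=(abs(s)<half)&(abs(t)<.012)&(abs(P[...,2]-z)<.035)&(abs(s-gx)>.045)&(d["depth"]>0)
    k=np.polyfit(s[m],P[...,2][m],1)
    if name: cv2.imwrite(name,cv2.resize(d["frame"],(800,600)))
    return np.degrees(np.arctan(k[0])),k[1],m.sum()
E
python3 - <<'E'
from h import *
a=[]
for c in("top","scene"):
    d=dict(np.load(c+'.npz')); Q=caddy(d,(.33,.63,-.45,-.05),.16,.184)
    k=np.polyfit(Q[:,0],Q[:,1],1); a.append(np.arctan(k[0])); print(c,k,np.degrees(a[-1]),np.polyval(k,.486))
a=np.mean(a); y=np.mean([-.2365,np.polyval(k,.486)])
c=np.array([.486,y]); np.save('c.npy',[*c,a]); print(c,a,tilt(c,a,1))
s=state()
move_l([.187,.57,.29],.15)
move_to([c[0],c[1],.23],q(a))
s=state(); print(s["time"],s["joint_pos"],s["ee_pos"])
move_l([c[0],c[1],.159],.08)
b=ft(); print(b); close(); g=ft(); s=state()
print(s["time"],s["finger_gap"],s["finger_force"],g-b,s["ee_pos"])
d=get_image("scene"); cv2.imwrite('pics/grip.png',cv2.resize(d["frame"][90:270,110:350],(800,600)))
np.save('b.npy',b)
E
```

```text
top [-0.22521478 -0.12718225] -12.6920958744044 -0.23663663484495212
scene [-0.22633658 -0.12359423] -12.753252933472165 -0.2335938125234821
[ 0.486      -0.23504691] -0.22205255800793006 (np.float64(-0.08395906891104897), np.float64(0.17278632242926822), np.int64(229))
3.7083 [-5.12307220e-01 -7.10603217e-02  1.39493727e+00  1.61293719e-04
  1.81761410e+00  1.27919606e+00] [ 0.48634074 -0.23444475  0.23006206]
[-0.0466032   0.11366426  0.00909466  0.01594571  0.1578531  -0.00723979]
6.55 0.013056100839746287 30.000216364860535 [-0.44566282 -2.44250964  1.06040199 -0.41887654  0.11649261  0.01885352] [ 0.48599641 -0.23522687  0.15915622]
```

View pics/grip.png

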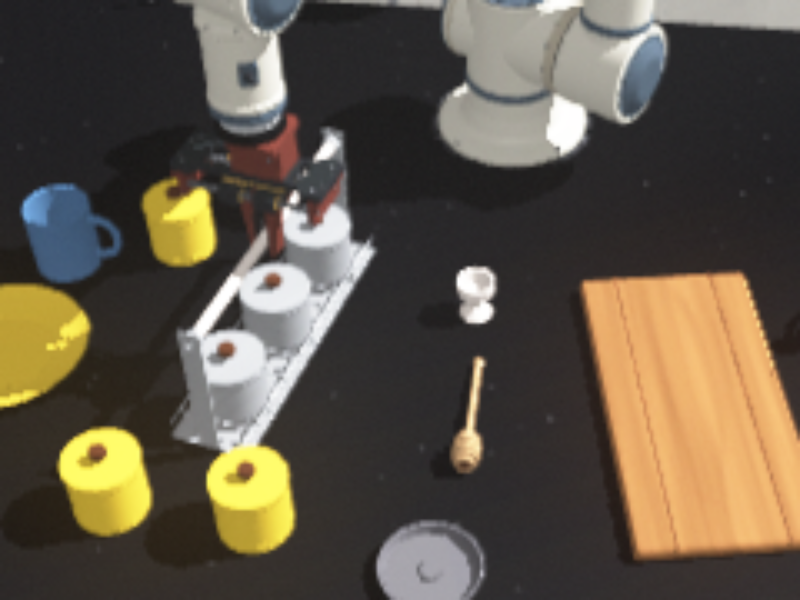

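The fingers hold the bar at its middle, near (265,240) in the crop. Next is the first trial lift.

```bash
cat >> h.py <<'E'
def trial(p,dz=.007,name=None):
    """lift dz, measure, lower again. bar along u; p = grip offset along bar"""
    x,y,a=np.load('c.npy'); u=np.array([np.cos(a),np.sin(a)]); s=state(); e=s["ee_pos"]
    g=ft(6); move_l([e[0],e[1],.159+dz],.02); hold(.2); f=ft()
    n=np.array([-u[1],u[0],0])
    t=tilt(np.array([x,y]),a,p,name)
    print('p',p,'dF',np.round(f-g,3)[:3],'M about across axis',(f-g)[3:]@n,'F along',(f-g)[:2]@u,'tilt',t,'t',state()["time"],state()["ee_pos"])
    return f,g,t
E
python3 - <<'E'
from h import *
trial(0.0,name='pics/t1.png')
E
```

```text
p 0.0 dF [ 1.027  2.702 -9.591] M about across axis 0.07428980499747348 F along 0.40693994643220294 tilt (np.float64(-2.723003852780109), np.float64(0.1801072867752561), np.int64(112)) t 7.8833 [ 0.4860047  -0.23518607  0.16600779]
```

```bash
cat >> h.py <<'E'
def regrip(p):
    x,y,a=np.load('c.npy'); e=state()["ee_pos"]
    move_l([e[0],e[1],.159],.02); hold(.2); gripper_open()
    move_l([x+p*np.cos(a),y+p*np.sin(a),.159],.06); b=ft(); close(); np.save('b.npy',b)
    s=state(); print('gap',s["finger_gap"],s["ee_pos"],(ft(4)-b)[2])
E
python3 - <<'E'
from h import *
regrip(.025); f,g,t=trial(.025,name='pics/t2.png'); print('abs',(f-np.load('b.npy'))[:3])
E
```

```text
gap 0.013078444135424899 [ 0.51031646 -0.24084855  0.15896354] 0.08374466714705255
p 0.025 dF [-0.023  1.611 -7.701] M about across axis 0.1618750386664269 F along -0.3775944191403969 tilt (np.float64(-1.3978454204533703), np.float64(0.18027492236240367), np.int64(107)) t 13.25 [ 0.51033713 -0.24077449  0.16600736]
abs [-0.20881912 -0.13780907 -8.26794739]
```

Run:
```python
from h import *
regrip(.040); f,g,t=trial(.040,name='pics/t3.png'); print('abs',(f-np.load('b.npy')))
hold(.5); x,y,a=np.load('c.npy'); print(tilt(np.array([x,y]),a,.04))
```

```text
gap 0.013244625115147901 [ 0.52492896 -0.24421152  0.15894917] -0.2741946761354473
p 0.04 dF [-3.000e-03  1.940e+00 -7.968e+00] M about across axis 0.04228870174537031 F along -0.4301281441392996 tilt (np.float64(-0.22816172280984726), np.float64(0.17978523967931384), np.int64(95)) t 18.45 [ 0.52496303 -0.24411893  0.1660253 ]
abs [-6.80509065e-02  1.74099642e-01 -8.69431901e+00 -1.77140185e-02
  4.85190944e-03 -4.71028481e-03]
(np.float64(-0.09748127666871714), np.float64(0.1805371874270461), np.int64(97))
```

Held 40 mm from the middle, the caddy hangs level and the moment is close to zero. I'll lift, check and carry.

Run:
```python
from h import *
x,y,a=np.load('c.npy'); c=np.array([x,y]); e=state()["ee_pos"]
move_l([e[0],e[1],.180],.03); print(tilt(c,a,.04,z=.195))
move_l([e[0],e[1],.255],.06); hold(.6); print(tilt(c,a,.04,z=.27),state()["time"],state()["finger_gap"])
d=dict(np.load('scene.npz')); cv2.imwrite('pics/lift.png',cv2.resize(d["frame"][60:240,110:350],(800,600)))
```

```text
(np.float64(-0.2116913643704642), np.float64(0.19416620093099402), np.int64(98))
(np.float64(-0.1852742671521118), np.float64(0.2688918509286777), np.int64(97)) 21.7167 0.012940469677823902
```

View pics/lift.png

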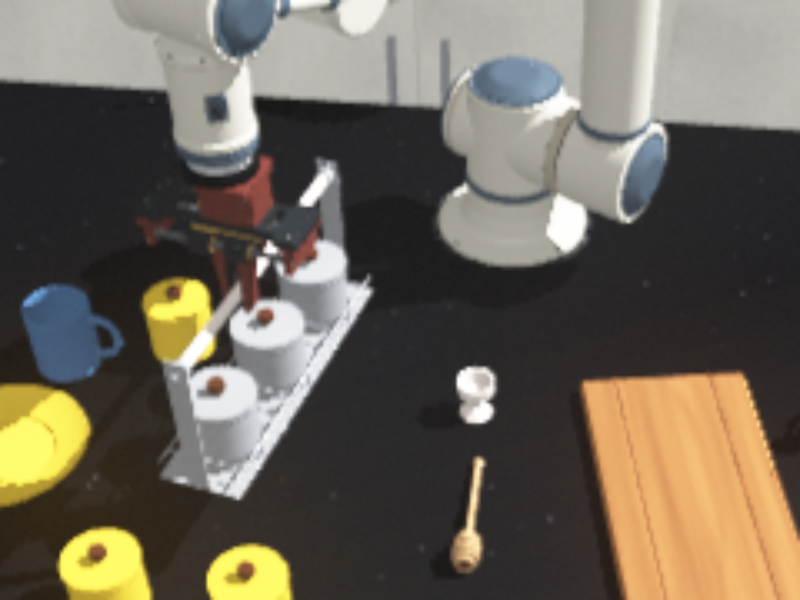

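The caddy hangs level and clear, with all three canisters seated. Carrying it over the board.

Run:
```python
from h import *
A=.190; c=np.array([.535,.262]); u=np.array([np.cos(A),np.sin(A)]); t=c+.04*u
move_l([*t,.255],.12,q(A)); hold(.3); print(tilt(c,A,.04,z=.27),state()["time"])
move_l([*t,.187],.05); hold(.2); print(tilt(c,A,.04,z=.20),state()["ee_pos"],state()["time"])
d=dict(np.load('scene.npz')); cv2.imwrite('pics/ab.png',cv2.resize(d["frame"][90:270,230:470],(800,600)))
P=cloud(d); w=P[...,:2]-c; s=w@u; n=w@[-u[1],u[0]]
m=(abs(s)<.25)&(abs(n)<.04)&(abs(P[...,2]-.205)<.013)&(abs(s-.04)>.06)
k=np.polyfit(s[m&(abs(s)<.17)],n[m&(abs(s)<.17)],1); print('along',s[m].min(),s[m].max(),'across',k,m.sum())
b=P[...,2]; print(ft(5))
```

```text
(np.float64(-0.21635532686883155), np.float64(0.26965313630679694), np.int64(93)) 26.5167
(np.float64(-0.3040865658718258), np.float64(0.20190375181331746), np.int64(100)) [0.57434203 0.26957186 0.18720619] 28.275
along -0.19302539536436358 0.19204146781702044 across [-0.00020249 -0.00128003] 207
[-0.19642874  0.05336893 -8.27414219 -0.01594738  0.15200903  0.01547894]
```

View pics/ab.png

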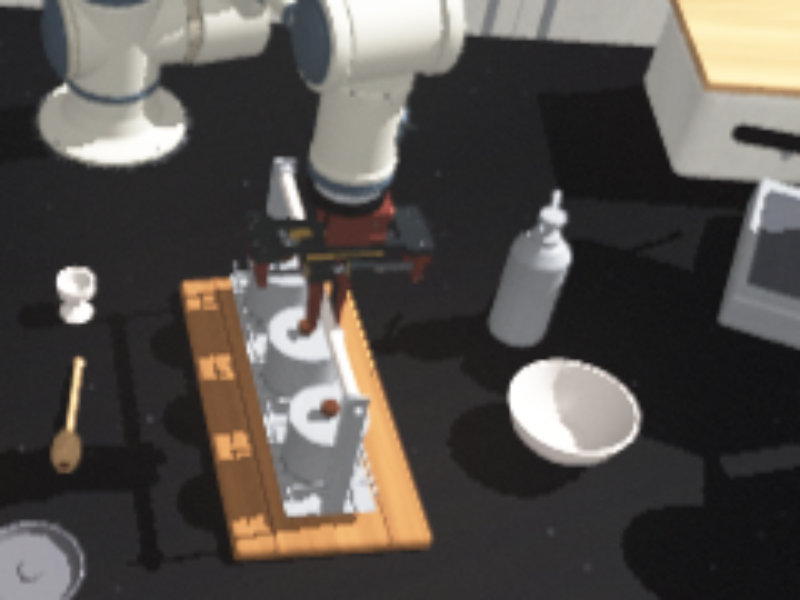

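The caddy sits over the middle of the board, aligned and level. Now I'll lower it gently until the board takes its weight.

Run:
```python
from h import *
e=state()["ee_pos"]; z=.187; f0=ft(4)[2]
move_l([e[0],e[1],.181],.02); z=.181; hold(.2)
while z>.1735:
    z-=.001; move_l([e[0],e[1],z],.01); hold(.1); f=ft(3)[2]; print(round(z,4),round(f,2))
    if f-f0>5.5: break
print(tilt(np.array([.535,.262]),.19,.04,z=.19),state()["time"])
```

```text
0.18 -8.1
0.179 -8.58
0.178 -8.16
0.177 -7.67
0.176 -0.52
(np.float64(0.0357760416945677), np.float64(0.19154364659397183), np.int64(98)) 31.525
```

Run:
```python
from h import *
e=state()["ee_pos"]
gripper_open(); hold(.3); move_l([e[0],e[1],.30],.08); 
move_to([.35,-.05,.35],q(.19)); hold(.3)
d=snap("scene"); t=snap("top"); print(state()["time"],tilt(np.array([.535,.262]),.19,1,z=.19))
cv2.imwrite('pics/fin.png',cv2.resize(d["frame"][60:300,200:512],(780,600)))
for c in("top","scene"):
    D=dict(np.load(c+'.npz')); Q=caddy(D,(.3,.75,.1,.42),.17,.215); print(c,cv2.minAreaRect(Q[:,:2].astype(np.float32)))
```

```text
36.5917 (np.float64(-0.03264267651495804), np.float64(0.19168979413744802), np.int64(244))
top ((0.5312764048576355, 0.2589758336544037), (0.382747083902359, 0.025471897795796394), 11.272735595703125)
scene ((0.5352404117584229, 0.26188260316848755), (0.3833535313606262, 0.024603145197033882), 10.783079147338867)
```

View pics/fin.png

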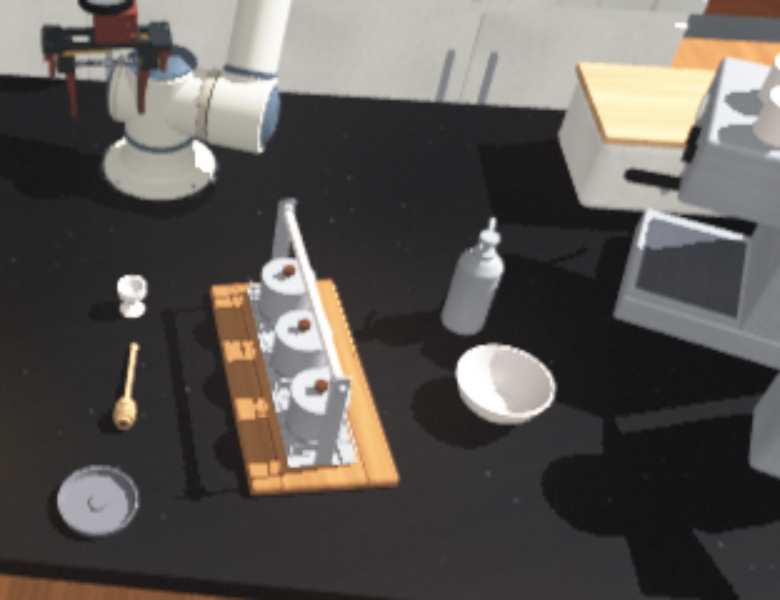

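The caddy stands upright in the middle of the board with all three canisters in place. The arm is clear and the other things are where they were.

```bash
python3 -c "
from bench import *
print(job_done())"
```

```text
the job is handed in; nothing more can be done
None
```

I carried the caddy level from its balance point, about 40 mm from the bar's middle, and stood it centred and aligned on the board; the job is handed in at about 37 s, but no verdict was returned.

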